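Riddle the tumbling chips out of the separator basket, then tip the hilts into the tray

ROBOT

A 6-joint arm with a two-finger parallel gripper is mounted at the origin on a cart in front of the work surface, level with it; the furniture and walls round the work are solid. World frame = base frame: x ahead of the robot, y to its left, z up, the work surface at z = 0. Lengths are in m, angles in rad, forces in N, time in s.
With the tool pointing down it reaches from about 0.375 to 0.925 m from the base axis. Payload 5.7 kg.
Tool frame: the origin (TCP) lies between the finger pads; the fingertips stand ahead of it and the grasp point (between the pads) lies 2 mm behind it (manip.tcp_to_tips is the z of the fingertips in the tool frame, in m); z points along the fingers, y is the line along which they close (so a half turn about z gives the same grasp; the last joint's range is limited). The gripper opens to 88 mm and grips with 3 to 60 N. Pads are 20 mm wide; open, the fingers measure 115 mm over their backs; the gripper's body (75 mm by 178 mm) begins 61 mm behind the grasp point.
Start: joints at [1.205, 0.359, 1.51, -0, 1.272, -0.115], TCP at [0.149, 0.581, 0.24] pointing down, gripper open.
Joint ranges: [-2.97, 2.97], [-1.01, 2.36], [0.21, 2.38], [-0.96, 4.11], [0.2, 2.71], [-2.98, 2.98]. Speed limits (rad/s): [2.39, 2.39, 3.14, 3.14, 3.14, 3.14].

INTERFACE

Orientations are given as a unit quaternion [w, x, y, z].
In Python, from bench import manip gives the robot as it stands.
- The arm moves only by the shell command python3 -m handwheel 'ROWS' [FORCE]. ROWS is JSON, one flat list of numbers, 7 for each row, row after row: the finger opening in mm, from 0 to 87.8, then the shift along the tool's x, y, z in mm, then the turn, a rotation vector about the tool's x, y, z in degrees. A call has 1 to 5 rows; each row shifts and turns the commanded pose from where the row before left it, along the tool's axes as they then stand; what a row does not reach is not made up. A row lasts 1/10 s, in which the tool goes at most 50 mm and 8.59 degrees, less where a joint would pass 70% of its speed; a pose out of reach is approached as far as the arm can. A call is refused whole if a number of a shift passes 50 or a number of a turn 8.59, either way. A call with a gripper value outside its range is refused whole. The fingers move at their own pace and stop on an object; FORCE is the grip in N (left out, the last holds). Time passes only in rows, so rows that do not move let the fingers close. It gives the time, the measured TCP pose, the force, the opening and the grip force at its end, in the units of the state.
- manip.state(): the state, without advancing time (a new reading comes with each control period).
- manip.grab_frame(name): name is "scene" or "side" or "wrist"; returns a dict with "image" (480x640x3 uint8, red, green, blue), "z_map" (480x640 float32, m along the optical axis (not along the pixel's ray), 0 where there is no reading), "K" (3x3 intrinsics, pixels), "eye" and "attitude" of the camera in the world; the wrist camera has in their place "mount" (4x4, takes a point from camera to tool coordinates, whose origin is the TCP and whose axes are the flange's). Camera axes: x right, y up, looking along -z (the intrinsics and any distortion apply to the point x, -y, -z); pixel columns grow to the right and rows downward; lengths in m; the calibration is good to about 2 mm. A picture is of the moment at which its call begins: read the wrist's pose just before it.
- manip.job_done(): hands the job in; it is judged then, once.
The state is a dict: "time_s": time; "joint_pos": joint angles; "joint_vel": joint speeds; "effort": joint torques, N m; "position": TCP position; "tcp_rot": TCP orientation; "contact_force": force on the tool from outside, world axes, zero at the start; "wrist_torque": the same for the moment, N m; "gripper_width": finger opening in m; "grasp_force": force on a finger pad.
Only numpy, scipy, OpenCV 4.12 (cv2) and the standard library are available. Lean on these libraries where they do the work, as an engineer would, in place of code of your own. Each camera call takes 0.05 s, during which the arm holds its last target. There are 200 camera calls.

TASK

The hilts are back from the tumbler: with the gate still shut, rock the separator basket by its black handle until all six white ceramic chips have dropped through the bars into the pan below. Then pull the gate fully up by its tab and tip the basket with the handle so that both hilts slide into the blue tray, without a chip in the tray and with the tray left standing at the lip. Let the empty basket back down level on its rests, and do not knock the glue bottle over.

Things in the scene. Friction and masses are not known exactly. Their poses are not given: they have to be found in the camera images.
- hinge (a point): Middle of the hinge line of the tipping basket, 100 mm over the bench, on a green steel separator stand (160 x 210 mm, fixed; its place and yaw vary) with a catch pan under a bare steel basket. Axes are the stand's: x along the hinge line, y from the pouring lip back to the handle, z up; the basket pours to -y. Pivot cheeks at x = -80 and +80 mm.
- basket (a joint): Tip angle of the basket about the hinge line, rad: 0 = level on its rests (it falls back there when let go), growing as the handle end is lifted, 1.05 = fully tipped (stop). Turns freely; the loaded basket weighs about 0.8 kg, so lifting at the handle takes about 4 N. The hilts slide out well when fully tipped with the gate up.
- basket_handle (a point): Middle of the basket's black round handle, a bar 14 mm thick, 70 mm long along the hinge frame's x. When level it lies 241 mm behind the hinge line (hinge y = +241 mm) and 34 mm above it, 44 mm from its axis to the basket's back wall; it moves on an arc of 243 mm radius about the hinge line. The bar can turn between the fingers.
- basket_deck (a point): Middle of the basket's deck, top face, 115 mm behind the hinge line and 10 mm above it; turns with the basket. Inside 111 mm wide, walls 44 mm high. From the gate (y = -85 mm here) to y = +23 mm it is a grid of three 6 mm bars along y with 22 to 24 mm gaps, which the chips pass once shaken on edge or square and the hilts do not; then a solid feed plate to the back wall (y = +80). Before the gate a solid lip reaches 50 mm past the hinge line.
- gate (a joint): Lift of the comb gate that closes the basket's pouring end, m: 0 = down, shut; 0.058 = fully up (its opening is then 53 mm high). It slides along the basket's own z in two guides and stays where it is left (about 3 N of friction, 0.12 kg).
- gate_tab (a point): Middle of the black pull tab on top of the gate: 46 mm along the hinge frame's x, 10 mm thick (y), 32 mm high. With the basket level and the gate down it lies 30 mm behind the hinge line (hinge y = +30 mm) and 76 mm above it (176 mm over the bench). The gate's guides end 112 mm above the hinge line, 52 mm to either side of the tab's middle.
- pan_floor (a point): Middle of the catch pan's floor under the basket, 11 mm above the bench, axes as the hinge frame. Inside, the pan is 150 mm (x) by 198 mm (y) with walls 33 to 43 mm high.
- tray: Blue parts tray, 130 mm (its x) by 190 mm (its y), 40 mm high, loose, about 0.35 kg, standing on the bench with its long side along the stand, under the pouring lip. Origin at the centre of its underside; inside it is 102 x 162 mm.
- dark_hilt_c (a point): Centre of the dark brown carved wooden knife hilt, 98 x 43 x 27 mm (long axis its y), loose in the basket. Hilts weigh 30 to 75 g.
- red_hilt_c (a point): Centre of the red-brown turned wooden knife hilt, 70 x 30 x 28 mm (long axis its y), loose in the basket.
- chip0_c (a point): Centre of one of six white three-cornered ceramic tumbling chips, sides 23 mm, 14.5 mm thick, 12 g, at first on the feed plate behind the hilts. Chips and hilts slide down the deck only when it is tipped more than about 0.5 to 0.7 rad, or less if jolted; one that lodges on a bar is freed by more rocking or by dropping the basket a few cm onto its rests.
- chip1_c (a point): Centre of one of six white three-cornered ceramic tumbling chips, sides 23 mm, 14.5 mm thick, 12 g, at first on the feed plate behind the hilts. Chips and hilts slide down the deck only when it is tipped more than about 0.5 to 0.7 rad, or less if jolted; one that lodges on a bar is freed by more rocking or by dropping the basket a few cm onto its rests.
- chip2_c (a point): Centre of one of six white three-cornered ceramic tumbling chips, sides 23 mm, 14.5 mm thick, 12 g, at first on the feed plate behind the hilts. Chips and hilts slide down the deck only when it is tipped more than about 0.5 to 0.7 rad, or less if jolted; one that lodges on a bar is freed by more rocking or by dropping the basket a few cm onto its rests.
- chip3_c (a point): Centre of one of six white three-cornered ceramic tumbling chips, sides 23 mm, 14.5 mm thick, 12 g, at first on the feed plate behind the hilts. Chips and hilts slide down the deck only when it is tipped more than about 0.5 to 0.7 rad, or less if jolted; one that lodges on a bar is freed by more rocking or by dropping the basket a few cm onto its rests.
- chip4_c (a point): Centre of one of six white three-cornered ceramic tumbling chips, sides 23 mm, 14.5 mm thick, 12 g, at first on the feed plate behind the hilts. Chips and hilts slide down the deck only when it is tipped more than about 0.5 to 0.7 rad, or less if jolted; one that lodges on a bar is freed by more rocking or by dropping the basket a few cm onto its rests.
- chip5_c (a point): Centre of one of six white three-cornered ceramic tumbling chips, sides 23 mm, 14.5 mm thick, 12 g, at first on the feed plate behind the hilts. Chips and hilts slide down the deck only when it is tipped more than about 0.5 to 0.7 rad, or less if jolted; one that lodges on a bar is freed by more rocking or by dropping the basket a few cm onto its rests.
- glue_c (a point): White glue bottle with a red nozzle, 40 mm across, 104 mm tall, standing loose on the bench behind the separator; this point is 50 mm above its foot. A bystander.
- red_bar: Red-brown bar of polishing wax, 28 x 60 x 20 mm, lying loose on the bench behind; a bystander. Origin at the centre of its underside.

How it is judged:
By the outcome, as a careful person would: the job done as asked, in the order asked, and still so for the second after the job is handed in, with the robot touching nothing.
It also fails if it takes over 72 s, if anything falls off the work surface, if the arm or the gripper's body presses on something with over 40 N, if the wrist force passes 120 N, or if a joint passes its speed limit or range.

## Working session

There is one attempt and no reset: what is moved stays moved. The work goes in short steps, Python scripts to look and compute and a shell command to move; the robot and the scene stay as the last step left them, time stands still between calls to the robot, and variables do not carry over. Pictures are saved under pics/ and viewed, at most 10 in all, crops included, and the job is handed in when it is done.

```bash
ls; mkdir -p pics
cat > h.py <<'E'
import numpy as np, cv2
from bench import manip
from scipy.spatial.transform import Rotation as R
def q2m(a):
    a=np.array(a,float)
    return a if a.shape==(3,3) else R.from_quat(a[[1,2,3,0]]).as_matrix()
def cloud(name):
    s=manip.state(); f=manip.grab_frame(name); K=np.array(f["K"]); z=f["z_map"].astype(float)
    v,u=np.mgrid[0:480,0:640]
    c=np.stack([(u-K[0,2])/K[0,0]*z,-(v-K[1,2])/K[1,1]*z,-z],-1)
    if name=="wrist":
        M=np.array(f["mount"]); c=c@M[:3,:3].T+M[:3,3]
        P=c@q2m(s["tcp_rot"]).T+np.array(s["position"])
    else: P=c@q2m(f["attitude"]).T+np.array(f["eye"])
    P[z<=0]=np.nan
    return f,P
def save(f,n): cv2.imwrite("pics/"+n,f["image"][:,:,::-1])
E
python3 - <<'E'
from h import *
print(manip.state(), manip.tcp_to_tips)
for n in("scene","side"):
    f,P=cloud(n); save(f,n+"0.png"); np.save(n+"P.npy",P); np.save(n+"I.npy",f["image"])
    print(n,[k for k in f],f["eye"],f["attitude"],f["K"])
a=cv2.imread("pics/scene0.png");b=cv2.imread("pics/side0.png")
E
```

```text
pics
{'time_s': 0.0, 'joint_pos': array([ 1.20487855e+00,  3.59485232e-01,  1.51141533e+00,  1.13625127e-07,
        1.27250337e+00, -1.15059696e-01]), 'joint_vel': array([ 0.00062595,  0.00060816, -0.00067994,  0.00032165, -0.00011787,
        0.00034138]), 'effort': array([ 3.20044637e-03, -5.15363109e+01, -2.70739764e+01,  6.79014483e-02,
        3.44556954e-02, -9.60270609e-05]), 'position': array([0.14868953, 0.58060913, 0.23882785]), 'tcp_rot': array([-2.15754821e-04,  1.25100380e-01,  9.92143677e-01, -8.79560939e-04]), 'contact_force': array([0.69331322, 0.76544447, 0.40128342]), 'wrist_torque': array([ 0.04540729, -0.03983169, -0.04963788]), 'grasp_force': 0.0, 'gripper_width': 0.08769952358730153} 0.017
scene ['image', 'z_map', 'K', 'eye', 'attitude'] [0.1353358  0.25816218 0.61772777] [-0.29722492 -0.14657791  0.41992743  0.84488651] [[497.70888981   0.         313.43692832]
 [  0.         497.70888981 240.0023909 ]
 [  0.           0.           1.        ]]
side ['image', 'z_map', 'K', 'eye', 'attitude'] [ 0.56938414 -0.81614083  0.79461191] [0.93969866 0.34149878 0.00444709 0.01803427] [[472.32908219   0.         318.91395697]
 [  0.         472.32908219 234.85440146]
 [  0.           0.           1.        ]]
```

View pics/scene0.png

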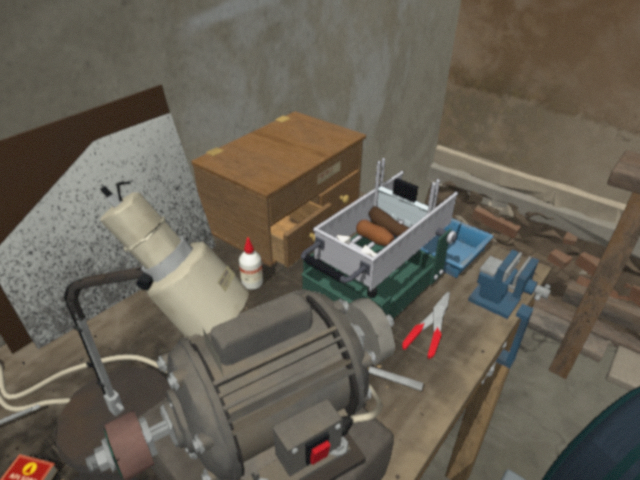

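View pics/side0.png

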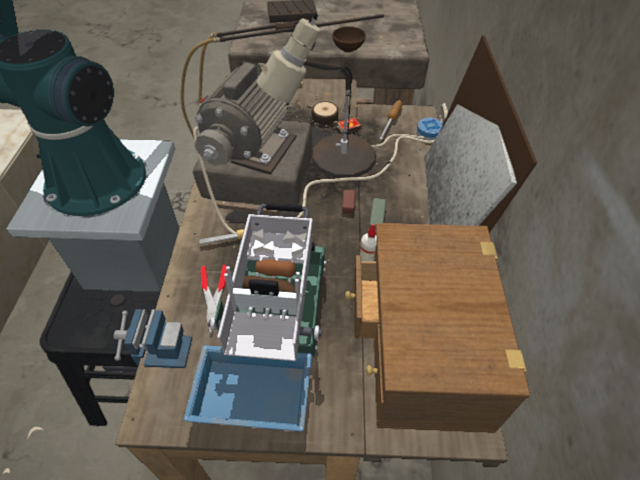

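The scene view shows the basket with its handle at about (340,268) and its tab at (405,189). In the side view they are at (286,210) and (263,287), with the tray at (250,385), the glue at (369,243) and chips at (265,245). The motor stands behind the handle.

Run:
```python
from h import *
def blob(n,mask,box,lab):
    P=np.load(n+"P.npy");u0,u1,v0,v1=box
    m=np.zeros((480,640),bool);m[v0:v1,u0:u1]=mask[v0:v1,u0:u1]
    p=P[m];p=p[~np.isnan(p).any(1)]
    if len(p): print(n,lab,len(p),"med",np.median(p,0).round(4),"p5",np.percentile(p,5,0).round(3),"p95",np.percentile(p,95,0).round(3))
    return p
for n,hb,tb in(("scene",(300,375,245,295),(390,420,175,202)),("side",(260,312,200,222),(245,285,275,300))):
    I=np.load(n+"I.npy").astype(int); P=np.load(n+"P.npy")
    dark=(I.max(2)<50)
    p=blob(n,dark&(P[...,2]>.1),hb,"handle")
    if len(p): 
        c=p[:,:2]-np.median(p[:,:2],0);u,s,vt=np.linalg.svd(c,full_matrices=0);print(" dir",vt[0],"ext",np.percentile(c@vt[0],[1,99]))
    p=blob(n,dark&(P[...,2]>.13),tb,"tab")
    if len(p):
        c=p[:,:2]-np.median(p[:,:2],0);u,s,vt=np.linalg.svd(c,full_matrices=0);print(" dir",vt[0],"ext",np.percentile(c@vt[0],[1,99]))
    hsv=cv2.cvtColor(np.load(n+"I.npy"),cv2.COLOR_RGB2HSV)
    blue=(hsv[...,0]>95)&(hsv[...,0]<115)&(hsv[...,1]>90)
    p=blob(n,blue&(P[...,2]>.03)&(P[...,2]<.05),(180,320,340,440) if n=="side" else (430,500,210,290),"tray rim")
    if len(p)>10: print(cv2.minAreaRect((p[:,:2]*1000).astype(np.float32)))
    white=(I.min(2)>150)
    if n=="side": blob(n,white,(355,378,235,262),"glue")
    else: blob(n,white,(238,264,255,290),"glue")
    # sheet steel: high region
    reg=(P[...,0]>.3)&(P[...,0]<.7)&(P[...,1]>-.35)&(P[...,1]<.15)&(P[...,2]>.13)&(P[...,2]<.16)
    b=P[reg]; print("rim rect",len(b),cv2.minAreaRect((b[:,:2]*1000).astype(np.float32)))
```

```text
scene handle 370 med [ 0.4761 -0.1907  0.1386] p5 [ 0.446 -0.198  0.132] p95 [ 0.509 -0.187  0.141]
 dir [-0.99850874  0.05459213] ext [-0.03587194  0.03270492]
scene tab 343 med [ 0.4647 -0.401   0.1786] p5 [ 0.446 -0.404  0.165] p95 [ 0.485 -0.399  0.189]
 dir [-0.99883406  0.04827545] ext [-0.02201427  0.02055819]
scene tray rim 423 med [ 0.3722 -0.5591  0.0378] p5 [ 0.295 -0.567  0.031] p95 [ 0.425 -0.413  0.048]
((374.17742919921875, -481.8116455078125), (111.82713317871094, 203.35189819335938), 24.248245239257812)
scene glue 379 med [ 0.6415 -0.1935  0.0567] p5 [ 0.633 -0.209  0.007] p95 [ 0.656 -0.187  0.068]
rim rect 4408 ((494.742919921875, -109.90505981445312), (326.9942321777344, 542.7847290039062), 14.0215425491333)
side handle 210 med [ 0.4844 -0.2016  0.1385] p5 [ 0.452 -0.205  0.132] p95 [ 0.513 -0.197  0.142]
 dir [ 0.99924816 -0.03877012] ext [-0.03612803  0.03081644]
side tab 318 med [ 0.471  -0.412   0.1809] p5 [ 0.451 -0.414  0.164] p95 [ 0.491 -0.408  0.191]
 dir [ 0.9996086  -0.02797593] ext [-0.02234869  0.02118042]
side tray rim 1036 med [ 0.4642 -0.5522  0.0394] p5 [ 0.357 -0.577  0.033] p95 [ 0.539 -0.451  0.042]
((427.64739990234375, -510.16339111328125), (130.68373107910156, 228.11001586914062), 87.03328704833984)
side glue 126 med [ 0.6481 -0.2184  0.0653] p5 [ 0.638 -0.225  0.059] p95 [ 0.662 -0.207  0.072]
rim rect 2188 ((478.43731689453125, -133.0411376953125), (313.77362060546875, 466.4069519042969), 6.495495796203613)
```

Run:
```python
from h import *
P=np.concatenate([np.load(n+"P.npy").reshape(-1,3) for n in("scene","side")]);P=P[~np.isnan(P).any(1)]
xs=np.arange(0,1.0,.05);ys=np.arange(-.65,.75,.05)
print("y\\x  "," ".join(f"{x*100:3.0f}" for x in xs))
for y in ys[::-1]:
    r=[]
    for x in xs:
        m=(P[:,0]>=x)&(P[:,0]<x+.05)&(P[:,1]>=y)&(P[:,1]<y+.05)
        r.append(f"{P[m,2].max()*100:3.0f}" if m.sum()>3 else "  .")
    print(f"{y*100:4.0f}  "," ".join(r))
I=np.load("sideI.npy");Ps=np.load("sideP.npy")
hsv=cv2.cvtColor(I,cv2.COLOR_RGB2HSV)
b=(hsv[...,0]>95)&(hsv[...,0]<115)&(hsv[...,1]>80)&(Ps[...,2]>.034)&(Ps[...,2]<.046)&(Ps[...,1]<-.4)&(Ps[...,0]>.3)
n,l,st,_=cv2.connectedComponentsWithStats(b.astype(np.uint8));
for i in range(1,n):
    if st[i,4]>40: q=Ps[l==i]; print(st[i],q.min(0).round(3),q.max(0).round(3))
q=Ps[b&(Ps[...,0]>.34)]; print(cv2.minAreaRect((q[:,:2]*1000).astype(np.float32)))
```

```text
y\x     0   5  10  15  20  25  30  35  40  45  50  55  60  65  70  75  80  85  90  95
  70    -8  -4  -3  -3  -4  -5  -5  -5   .  -5  -5   1  -3   1  -4  -4  -4  12  14   .
  65     .   .   .   .  -5  -5  -5   .   .  -5  -5   1   1   1  -5  -5  -5  15  16   .
  60     .   .   .   .   .   .   .   .   .   .   .   .   .   .   .   .   .  18  17   .
  55     .   .   .   .   .   .   .   .   .   .   .   .   .   .   .   .   .  20  20   .
  50     .   .   .   .   .   .   .   .   .   .   .   .   .   .   .   .   .  22  22   .
  45     .   .   .   .   0   .   .   .   .   0   0   0   1   .   .   .   .  25  25   .
  40     .   .   .   .   .   .   .   .   .   1   1   1   1   .   .   .   .  26  27   .
  35     .   .   .   .   .   .   .   .   .   0   1   1   0   .   .   .   .  29  29   .
  30     .   .   .   .   .   .   .   .   0   1   3   3   0   0   3   2   0  30  31   .
  25     .   .   .   .   .   .   .   .   0   1   3   3   2   0   3   2   3  33  33   .
  20     .   .   .   .   .   .   .   .  20   .   3   3   2   1   2   3   3  34  36   .
  15     0   0   0  -0   .   .   .  20  22   .   2   2   
[... 1027 characters left out ...]
21  19  21  12  17  17  17  17  17  47  47   .
 -50   -76 -76   .   .  10  10   8   4  16  10  16  11  17  17  17  17  17  42  43   .
 -55     .   .   .   .   0   1   4   4   1   1   4   1  17  17  17  17  17  40  40   .
 -60     .   .   .   .   0   0   4   4   4   4   4   1  17  17  17  17  17  39  39   .
 -65     .   .   . -76  -1   0  -0  -0   0   0   0  -0   0   0   0   0   0  39  38   .
[205 346  18   8  91] [ 0.361 -0.455  0.034] [ 0.391 -0.443  0.044]
[244 352  67  79 697] [ 0.445 -0.58   0.034] [ 0.544 -0.45   0.044]
[184 355  34  68 420] [ 0.352 -0.573  0.034] [ 0.402 -0.459  0.044]
((447.6962585449219, -511.4911193847656), (130.36734008789062, 188.4602813720703), 87.58409881591797)
```

```bash
python3 -m handwheel '[40,0,0,-47,0,0,-2.3,40,0,0,-47,0,0,-2.3,40,0,0,-47,0,0,-2.3,40,0,0,-47,0,0,-2.3,40,0,0,-47,0,0,-2.3]' 20
python3 -m handwheel '[40,-40,-50,0,0,0,0,40,-40,-50,0,0,0,0,40,-40,-50,0,0,0,0,40,-40,-50,0,0,0,0,40,-40,-50,0,0,0,0]'
```

```text
time_s: 0.6
position: [0.1487, 0.5807, 0.4762]
tcp_rot: [-0.0, 0.024, 1.0, -0.0]
contact_force: [1.0, 1.5, -0.3]
gripper_width: 0.0516
grasp_force: 0.0
time_s: 1.1
position: [0.2956, 0.3766, 0.4743]
tcp_rot: [-0.0, 0.025, 1.0, -0.0]
contact_force: [0.8, 0.3, 0.6]
gripper_width: 0.04
grasp_force: 0.0
```

```bash
python3 -m handwheel '[40,-31,-38,0,0,0,0,40,-31,-38,0,0,0,0,40,-31,-38,0,0,0,0,40,-31,-38,0,0,0,0,40,-31,-38,0,0,0,0]'
python3 -m handwheel '[40,-31,-38,0,0,0,0,40,-20,-45,0,0,0,0,40,0,-50,0,0,0,0,40,0,-50,0,0,0,0,40,0,-50,0,0,0,0]'
python3 -m handwheel '[40,0,-50,0,0,0,0,40,0,-50,0,0,0,0,40,0,-50,0,0,0,0,40,0,0,0,0,0,0]'
python3 -c "
from h import *
f,P=cloud('wrist');save(f,'w1.png');np.save('w1P.npy',P);np.save('w1I.npy',f['image'])
s=manip.state();print(s['position'],s['joint_pos'].round(2),q2m(s['tcp_rot']).round(3))"
```

```text
time_s: 1.6
position: [0.441, 0.179, 0.4744]
tcp_rot: [-0.0, 0.025, 1.0, -0.0]
contact_force: [1.1, -0.1, 0.5]
gripper_width: 0.04
grasp_force: 0.0
time_s: 2.1
position: [0.4792, -0.0563, 0.4742]
tcp_rot: [-0.0, 0.025, 1.0, 0.0]
contact_force: [1.1, 0.1, 0.4]
gripper_width: 0.04
grasp_force: 0.0
time_s: 2.5
position: [0.4714, -0.2097, 0.4734]
tcp_rot: [-0.001, 0.028, 1.0, -0.001]
contact_force: [-0.6, 1.1, -0.2]
gripper_width: 0.0399
grasp_force: 0.0
[ 0.47156887 -0.20678737  0.47363408] [-0.55  0.11  1.29 -0.    1.74 -2.06] [[-0.998  0.055 -0.002]
 [ 0.055  0.998  0.001]
 [ 0.002  0.    -1.   ]]
```

View pics/w1.png

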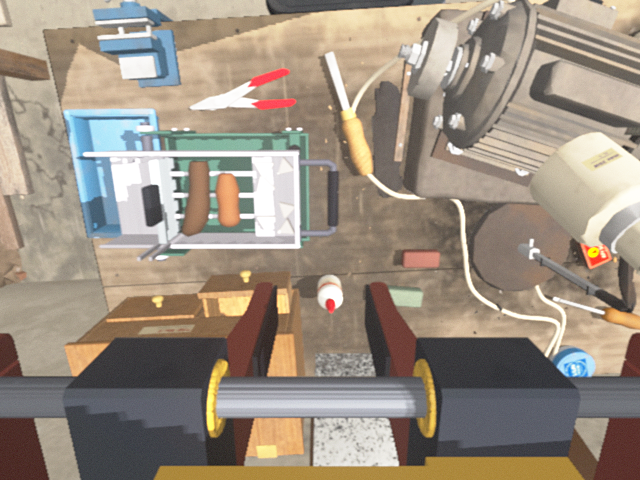

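The wrist view shows the handle at (333,198), the tab at (152,205), hilts at (197,198) and (228,199), the chips on the feed plate at (285,165–225) and the glue at (329,293).

Run:
```python
from h import *
P=np.load('w1P.npy');I=np.load('w1I.npy').astype(int);d=I.max(2)<60
for lab,(u0,u1,v0,v1),zl in(("handle",(318,345,160,240),.12),("tab",(138,166,178,232),.15)):
    m=np.zeros((480,640),bool);m[v0:v1,u0:u1]=d[v0:v1,u0:u1];m&=P[...,2]>zl
    p=P[m];r=cv2.minAreaRect((p[:,:2]*1000).astype(np.float32));print(lab,len(p),np.median(p,0),np.percentile(p,2,0),np.percentile(p,98,0),r)
```

```text
return _methods._mean(a, axis=axis, dtype=dtype,
  ret = um.true_divide(
Traceback (most recent call last):
IndexError: index -1 is out of bounds for axis 0 with size 0
```

Run:
```python
from h import *
f,P=cloud('wrist')
print(np.array(f["mount"]).round(4), f["K"])
for u,v in((333,198),(152,205),(329,290),(300,400),(370,160),(285,225)): print((u,v),P[v,u],f["z_map"][v,u],f["image"][v,u])
```

```text
[[ 6.000e-04  9.585e-01  2.852e-01  7.750e-02]
 [ 1.000e+00 -6.000e-04 -2.000e-04  8.000e-04]
 [-1.000e-04  2.852e-01 -9.585e-01 -1.438e-01]
 [ 0.000e+00  0.000e+00  0.000e+00  1.000e+00]] [[387.14312449   0.         321.04041307]
 [  0.         387.14312449 241.63571947]
 [  0.           0.           1.        ]]
(333, 198) [ 0.47992313 -0.19123521  0.1387846 ] 0.48321605 [72 70 73]
(152, 205) [ 0.46974754 -0.40077476  0.17762014] 0.44621626 [75 72 80]
(329, 290) [ 0.63800477 -0.20234526  0.06062956] 0.6030742 [255 255 255]
(300, 400) [ 0.44579671 -0.20870913  0.55323258] 0.07636432 [200 200 210]
(370, 160) [ 0.44791627 -0.12748111 -0.00075852] 0.6070278 [135 115  99]
(285, 225) [ 0.51487347 -0.25547325  0.12393115] 0.50831 [249 245 242]
```

Run:
```python
from h import *
f,P=cloud('wrist');I=f['image'].astype(int);d=I.max(2)<105
print(manip.state()['position'])
for lab,(u0,u1,v0,v1),zl in(("handle",(322,345,160,240),.125),("tab",(138,166,178,232),.155)):
    m=np.zeros((480,640),bool);m[v0:v1,u0:u1]=d[v0:v1,u0:u1];m&=P[...,2]>zl
    p=P[m];print(lab,len(p),np.median(p,0),np.percentile(p,2,0),np.percentile(p,98,0),cv2.minAreaRect((p[:,:2]*1000).astype(np.float32)))
```

```text
[ 0.47193775 -0.2037794   0.47423009]
handle 560 [ 0.47896503 -0.19589962  0.1385707 ] [ 0.44763341 -0.20258847  0.13523749] [ 0.51347362 -0.18829661  0.14093575] ((480.46820068359375, -195.40184020996094), (12.489422798156738, 69.41254425048828), 87.08687591552734)
tab 621 [ 0.46903973 -0.40209489  0.18515289] [ 0.44757522 -0.40911891  0.16434046] [ 0.48943407 -0.40014664  0.18984296] ((468.34564208984375, -405.0723876953125), (9.40542984008789, 44.10149002075195), 87.23440551757812)
```

```bash
python3 -m handwheel '[40,-8,7,48,0,0,0,40,0,0,48,0,0,0,40,0,0,48,0,0,0,40,0,0,48,0,0,0,40,0,0,48,0,0,0]'
python3 -m handwheel '[40,0,0,40,0,0,0,40,0,0,30,0,0,0,40,0,0,24,0,0,0,40,0,0,10,0,0,0,40,0,0,0,0,0,0]'
python3 -m handwheel '[5,0,0,0,0,0,0,5,0,0,0,0,0,0,5,0,0,0,0,0,0,5,0,0,0,0,0,0]' 20; python3 -c "
from h import *
print(manip.state()['joint_pos'])"
```

```text
time_s: 3.15
position: [0.4807, -0.1953, 0.2335]
tcp_rot: [0.001, 0.024, 1.0, -0.0]
contact_force: [0.5, -0.4, -0.6]
gripper_width: 0.0398
grasp_force: 0.0
time_s: 3.65
position: [0.48, -0.1958, 0.1299]
tcp_rot: [-0.001, 0.024, 1.0, 0.001]
contact_force: [0.1, 0.5, 1.2]
gripper_width: 0.04
grasp_force: 0.0
time_s: 4.05
position: [0.4812, -0.1971, 0.1317]
tcp_rot: [0.001, 0.026, 1.0, 0.0]
contact_force: [-0.5, 1.0, 5.1]
gripper_width: 0.0137
grasp_force: 20.0
[-5.22794227e-01  3.73135945e-01  1.80478442e+00  1.91973987e-03
  9.62400044e-01 -2.04363366e+00]
```

```bash
python3 -m handwheel '[5,0,-3.9,-20.9,0,0,0,5,0,-5.7,-20.4,0,0,0,5,0,-7.4,-19.9,0,0,0,5,0,-9.1,-19.2,0,0,0,5,0,-10.8,-18.3,0,0,0]'
python3 -m handwheel '[5,0,-12.4,-17.3,0,0,0,5,0,-13.8,-16.1,0,0,0,5,0,-15.1,-14.9,0,0,0,5,0,0,0,0,0,0,5,0,0,0,0,0,0]'
python3 - <<'E'
from h import *
a,_=cloud('scene');b,_=cloud('side');c,_=cloud('wrist')
A=cv2.resize(a['image'][150:320,270:520],None,fx=1.6,fy=1.6);B=cv2.resize(b['image'][180:380,200:360],None,fx=1.6,fy=1.6);C=cv2.resize(c['image'][:330,:],None,fx=.85,fy=.85)
o=np.zeros((600,660,3),np.uint8);o[:272,:400]=A;o[:320,404:660]=B;o[320:600,:544]=C[:280]
save({'image':o},'r1.png')
E
```

```text
time_s: 4.55
position: [0.4792, -0.2324, 0.2305]
tcp_rot: [0.001, 0.025, 1.0, 0.002]
contact_force: [4.0, 5.8, 0.2]
gripper_width: 0.0133
grasp_force: 20.0
time_s: 5.05
position: [0.4772, -0.2724, 0.2801]
tcp_rot: [0.001, 0.025, 1.0, 0.003]
contact_force: [0.6, 13.8, 14.1]
gripper_width: 0.0139
grasp_force: 20.0
```

View pics/r1.png

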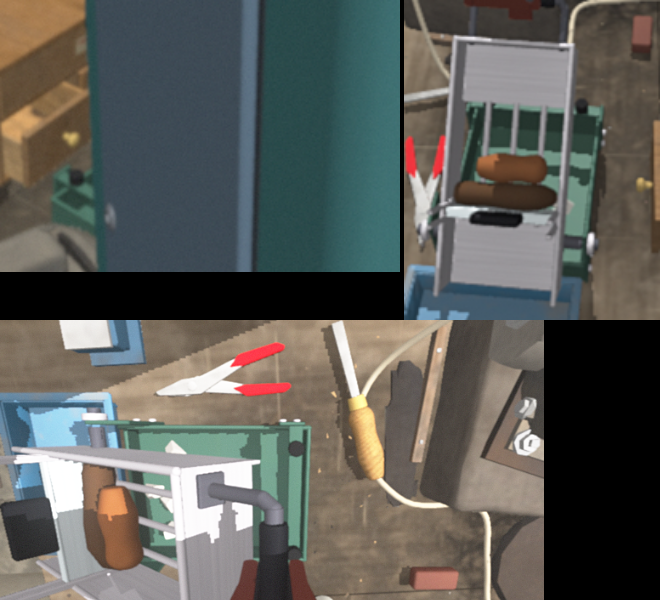

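Basket at 40°: the feed plate and rear grid look empty, the hilts lie against the gate (side crop 500,180), and chips show in the pan (wrist crop 170,440–530). I'll count the chips in the pan by colour and height.

```bash
cat > cnt.py <<'E'
from h import *
import sys
o=[]
hin=np.array([.468,-.4385]);ex=np.array([.9987,-.052]);ey=np.array([.052,.9987])
for n in('side','wrist'):
    f,P=cloud(n);I=f['image'].astype(int)
    w=(I.min(2)>125)&(I.max(2)-I.min(2)<40)
    d=P[...,:2]-hin;X=d@ex;Y=d@ey
    m=w&(abs(X)<.08)&(Y>-.02)&(Y<.24)&(P[...,2]>.008)&(P[...,2]<.055)
    k,l,st,_=cv2.connectedComponentsWithStats(m.astype(np.uint8))
    for i in range(1,k):
        if st[i,4]>12:
            q=P[l==i];print(n,st[i],"X",X[l==i].mean().round(3),"Y",Y[l==i].mean().round(3),"z",q[:,2].min().round(3),q[:,2].max().round(3))
    np.save(n+'C.npy',f['image']);
E
python3 cnt.py
```

```text
side [300 311  11  16 117] X 0.058 Y 0.068 z 0.009 0.036
wrist [197 140  27  18 276] X -0.053 Y 0.055 z 0.008 0.031
wrist [171 179  31  22  62] X -0.015 Y 0.032 z 0.008 0.019
wrist [170 192  25   7  94] X -0.007 Y 0.023 z 0.008 0.024
wrist [170 203  36  40 264] X 0.014 Y 0.032 z 0.008 0.031
wrist [297 219   1  20  20] X 0.032 Y 0.143 z 0.008 0.013
wrist [181 245  20   8  23] X 0.055 Y 0.024 z 0.009 0.011
```

```bash
python3 -m handwheel '[5,0,28.9,31,0,0,0,5,0,23.2,35.6,0,0,0,5,0,16.5,39.1,0,0,0,5,0,5.7,20.4,0,0,0,5,0,-5.7,-20.4,0,0,0]'
python3 -m handwheel '[5,0,-16.5,-39.1,0,0,0,5,0,-23.2,-35.6,0,0,0,5,0,-28.9,-31,0,0,0,5,0,23.2,25,0,0,0,5,0,-23.2,-25,0,0,0]'
python3 -m handwheel '[5,0,-16.4,-13.4,0,0,0,5,0,-17.5,-12.1,0,0,0,5,0,0,0,0,0,0,5,0,0,0,0,0,0]'
python3 cnt.py
python3 - <<'E'
from h import *
o=np.zeros((600,800,3),np.uint8)
o[:600,:440]=cv2.resize(np.load('wristC.npy')[80:380,100:320],None,fx=2,fy=2)
o[:600,450:750]=cv2.resize(np.load('sideC.npy')[190:390,220:320],None,fx=3,fy=3)
save({'image':o},'r2.png')
E
```

```text
time_s: 5.8
position: [0.4802, -0.2044, 0.1684]
tcp_rot: [-0.001, 0.025, 1.0, 0.002]
contact_force: [4.3, 3.3, -2.1]
gripper_width: 0.0133
grasp_force: 20.0
time_s: 6.3
position: [0.474, -0.266, 0.2732]
tcp_rot: [-0.002, 0.024, 1.0, 0.008]
contact_force: [-0.6, 9.3, 4.7]
gripper_width: 0.0135
grasp_force: 20.0
time_s: 6.7
position: [0.4734, -0.3075, 0.3053]
tcp_rot: [-0.001, 0.025, 1.0, 0.002]
contact_force: [-6.5, 10.1, 14.1]
gripper_width: 0.0135
grasp_force: 20.0
side [301 311  10  16 123] X 0.059 Y 0.068 z 0.009 0.032
wrist [237 143  25  18 282] X -0.052 Y 0.054 z 0.008 0.031
wrist [316 173  12  16  27] X -0.024 Y 0.131 z 0.008 0.011
wrist [210 185   3  10  16] X -0.01 Y 0.009 z 0.008 0.012
wrist [316 190   1  17  17] X -0.001 Y 0.128 z 0.009 0.012
wrist [209 202   7  30  54] X 0.021 Y 0.009 z 0.008 0.019
wrist [213 240   6  28  37] X 0.064 Y 0.01 z 0.009 0.034
```

View pics/r2.png

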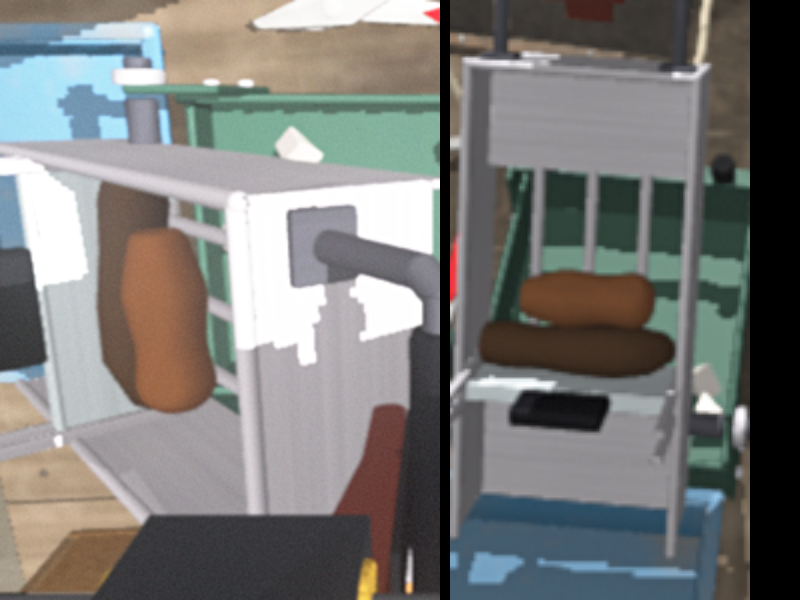

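```bash
python3 -m handwheel '[5,0,33.9,25.5,0,0,0,5,0,28.9,31,0,0,0,5,0,0,0,0,0,0]'; python3 cnt.py
python3 -c "
from h import *
np.save('a.npy',np.load('wristC.npy'))"
python3 -m handwheel '[5,0,23.2,35.6,0,0,0,5,0,0,0,0,0,0]'; python3 cnt.py
python3 - <<'E'
from h import *
o=np.zeros((600,800,3),np.uint8)
o[:,:400]=cv2.resize(np.load('a.npy')[70:370,100:300],None,fx=2,fy=2)
o[:,400:]=cv2.resize(np.load('wristC.npy')[70:370,100:300],None,fx=2,fy=2)
save({'image':o},'r3.png')
E
```

```text
time_s: 7.1
position: [0.4769, -0.2424, 0.2437]
tcp_rot: [-0.001, 0.024, 1.0, 0.002]
contact_force: [0.8, 3.5, 1.7]
gripper_width: 0.0133
grasp_force: 20.0
side [301 311  10  16 109] X 0.059 Y 0.068 z 0.009 0.034
wrist [157 145  30  18 323] X -0.053 Y 0.055 z 0.008 0.032
wrist [278 187   1  15  15] X -0.015 Y 0.155 z 0.009 0.011
wrist [169 191  14  21  46] X -0.01 Y 0.057 z 0.008 0.011
wrist [130 201  24   7  89] X -0.007 Y 0.022 z 0.009 0.024
wrist [130 214  48  18 298] X 0.01 Y 0.037 z 0.009 0.031
wrist [182 222   5  36  41] X 0.031 Y 0.058 z 0.009 0.011
wrist [279 224   1  17  17] X 0.023 Y 0.155 z 0.008 0.011
wrist [166 264  25  34 276] X 0.063 Y 0.052 z 0.008 0.055
time_s: 7.4
position: [0.4784, -0.2211, 0.2087]
tcp_rot: [-0.001, 0.025, 1.0, 0.002]
contact_force: [1.8, 5.2, 0.1]
gripper_width: 0.0136
grasp_force: 20.0
side [302 311   8  16  88] X 0.059 Y 0.066 z 0.01 0.032
wrist [114 146  37  19 354] X -0.053 Y 0.055 z 0.008 0.03
wrist [160 165  13   1  13] X -0.046 Y 0.083 z 0.008 0.011
wrist [183 166  14   1  14] X -0.045 Y 0.103 z 0.008 0.011
wrist [260 178   1  14  14] X -0.029 Y 0.164 z 0.008 0.011
wrist [ 77 189  23   6  65] X -0.024 Y 0.017 z 0.009 0.03
wrist [146 194   7  23  34] X -0.012 Y 0.065 z 0.009 0.011
wrist [ 87 207  28   7 101] X -0.007 Y 0.021 z 0.009 0.021
wrist [ 83 221  62  21 464] X 0.009 Y 0.038 z 0.009 0.03
wrist [152 228   7  39  52] X 0.029 Y 0.065 z 0.008 0.011
wrist [128 273  37  40 453] X 0.061 Y 0.053 z 0.009 0.054
```

View pics/r3.png

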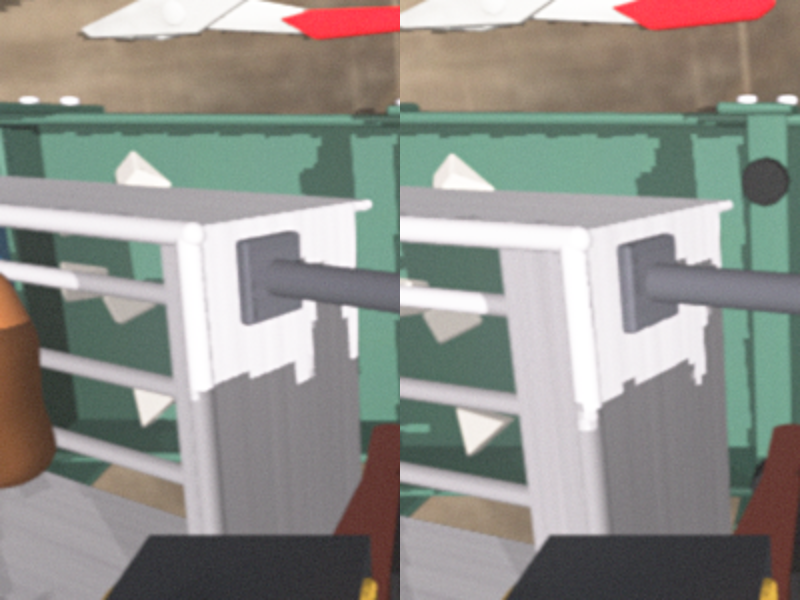

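```bash
python3 -m handwheel '[5,0,-23.2,-35.6,0,0,0,5,0,-28.9,-31,0,0,0,5,0,28.9,31,0,0,0,5,0,-28.9,-31,0,0,0,5,0,0,0,0,0,0]'
python3 -m handwheel '[5,0,13.8,14.9,0,0,0,5,0,-13.8,-14.9,0,0,0,5,0,13.8,14.9,0,0,0,5,0,0,0,0,0,0]'
python3 - <<'E'
from h import *
f,P=cloud('wrist');I=f['image'];np.save('w35.npy',I)
d=P[...,:2]-np.array([.468,-.4385]);X=d@[.9987,-.052];Y=d@[.052,.9987]
m=(abs(X)<.08)&(Y>-.03)&(Y<.1)&(P[...,2]>.005)&(P[...,2]<.05)
v,u=np.where(m);print(u.min(),u.max(),v.min(),v.max())
# orthographic pan map, 4px/mm => 5 px/mm
o=np.zeros((550,800,3),np.uint8)
for x,y,c in zip(X[m],Y[m],I[m]): cv2.circle(o,(int(400+x*5000),int(500-y*5000)),3,c.tolist(),-1)
c=cv2.resize(I[100:300,90:290],None,fx=2.75,fy=2.75,interpolation=cv2.INTER_CUBIC)
p=np.zeros((550,800,3),np.uint8);p[:,:550]=c; p[:275,550:]=cv2.resize(o,(400,275))[:,75:325]
save({'image':p},'r4.png')
E
```

```text
time_s: 8.0
position: [0.4707, -0.274, 0.2786]
tcp_rot: [-0.006, 0.025, 1.0, 0.002]
contact_force: [-15.8, 10.2, 7.7]
gripper_width: 0.0135
grasp_force: 20.0
time_s: 8.4
position: [0.4749, -0.259, 0.2625]
tcp_rot: [-0.002, 0.025, 1.0, 0.003]
contact_force: [-4.6, 8.4, 5.8]
gripper_width: 0.0135
grasp_force: 20.0
104 240 128 289
```

View pics/r4.png

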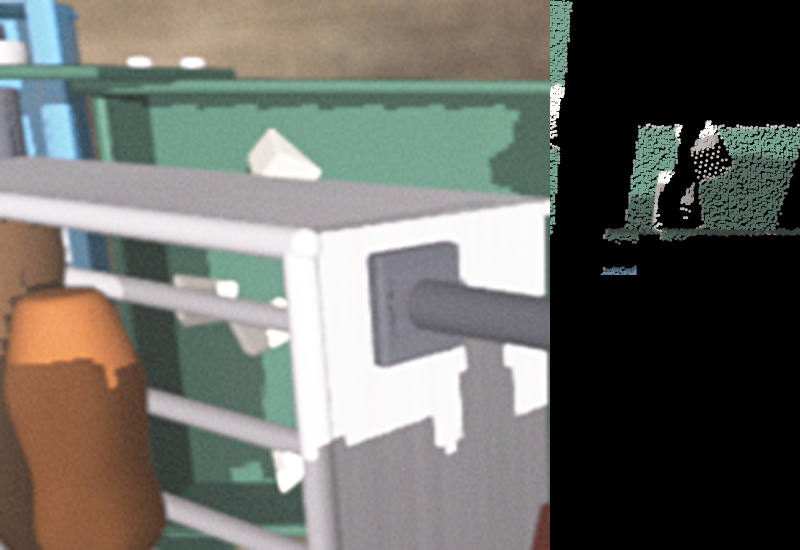

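```bash
cat > acc.py <<'E'
from h import *
import os
def acc(names=('wrist','side')):
    for n in names:
        f,P=cloud(n);I=f['image'].astype(int)
        d=P[...,:2]-np.array([.468,-.4385]);X=d@[.9987,-.052];Y=d@[.052,.9987];Z=P[...,2]
        m=(abs(X)<.075)&(Y>0)&(Y<.22)&(Z>.0)&(Z<.05)
        w=m&(I.min(2)>85)&(I.max(2)-I.min(2)<32)&(Z>.013)
        a=np.stack([X[m],Y[m],Z[m],w[m]],1)
        old=np.load('acc.npy') if os.path.exists('acc.npy') else np.zeros((0,4))
        np.save('acc.npy',np.concatenate([old,a]))
acc()
E
python3 acc.py
python3 -m handwheel '[5,0,13.8,16.1,0,0,0,5,0,23.2,35.6,0,0,0,5,0,0,0,0,0,0]'; python3 acc.py
python3 -m handwheel '[5,0,16.5,39.1,0,0,0,5,0,0,0,0,0,0]'; python3 acc.py
python3 -m handwheel '[5,0,9.6,30,0,0,0,5,0,0,11.3,0,0,0,5,0,0,0,0,0,0]'; python3 acc.py
python3 -m handwheel '[40,0,0,0,0,0,0,40,0,0,0,0,0,0,40,0,0,-40,0,0,0,40,0,0,-40,0,0,0,40,0,0,0,0,0,0]'; python3 acc.py
python3 - <<'E'
from h import *
a=np.load('acc.npy')*[1000,1000,1000,1]
o=np.zeros((220,150,3),np.uint8)
ij=lambda p:(219-p[:,1].astype(int),(p[:,0]+75).astype(int).clip(0,149))
o[ij(a)]=[40,110,60];b=a[a[:,3]>0];
c=np.zeros((220,150));np.add.at(c,ij(b),1);o[c>=1]=[255,255,255]
save({'image':cv2.resize(o,None,fx=2.6,fy=2.6,interpolation=0)},'m1.png')
E
```

```text
time_s: 8.85
position: [0.4767, -0.2216, 0.2083]
tcp_rot: [-0.003, 0.025, 1.0, 0.002]
contact_force: [-2.5, 6.7, 0.8]
gripper_width: 0.0133
grasp_force: 20.0
time_s: 9.15
position: [0.4788, -0.2061, 0.1696]
tcp_rot: [-0.001, 0.025, 1.0, 0.002]
contact_force: [0.6, 6.7, 0.4]
gripper_width: 0.0137
grasp_force: 20.0
time_s: 9.55
position: [0.4798, -0.1973, 0.1297]
tcp_rot: [-0.001, 0.026, 1.0, 0.002]
contact_force: [0.9, 8.6, -0.7]
gripper_width: 0.0129
grasp_force: 20.0
time_s: 10.15
position: [0.4843, -0.2021, 0.2166]
tcp_rot: [0.005, 0.025, 1.0, -0.003]
contact_force: [0.7, -0.4, -0.2]
gripper_width: 0.0398
grasp_force: 0.0
```

View pics/m1.png

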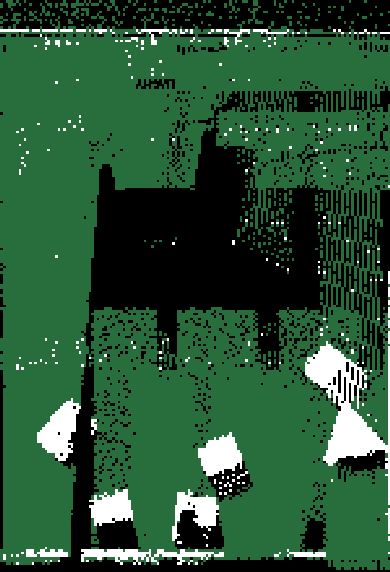

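The pan map shows six separate chip-sized blobs, at (62,430), (112,507), (195,505), (222,455), (335,370) and (350,435). All six chips are in the pan, so the gate is next.

```bash
python3 -m handwheel '[40,0,0,-45,0,0,0,40,0,-20,-35,0,0,0,40,0,-45,0,0,0,0,40,0,-45,0,0,0,0,40,0,-45,0,0,0,0]'
python3 -m handwheel '[40,0,-35,0,0,0,0,40,0,-20,0,0,0,0,40,0,0,0,0,0,0,40,0,0,0,0,0,0]'
python3 - <<'E'
from h import *
f,P=cloud('wrist');s=manip.state();I=f['image'].astype(int)
m=(I.max(2)<105)&(P[...,2]>.155)&(P[...,2]<.2)&(np.hypot(P[...,0]-.4685,P[...,1]+.4065)<.035)
p=P[m];r=cv2.minAreaRect((p[:,:2]*1000).astype(np.float32));print(len(p),r,p[:,2].max())
T=np.array([*np.array(r[0])/1000,.177]);print(s['position'],T,"tool delta",(q2m(s['tcp_rot']).T@(T-s['position'])*1000).round(1))
E
```

```text
time_s: 10.75
position: [0.472, -0.3553, 0.2899]
tcp_rot: [-0.0, 0.025, 1.0, 0.0]
contact_force: [0.8, 0.5, 0.1]
gripper_width: 0.0397
grasp_force: 0.0
time_s: 11.15
position: [0.4695, -0.4077, 0.2897]
tcp_rot: [-0.001, 0.025, 1.0, 0.001]
contact_force: [-1.0, -0.5, 0.6]
gripper_width: 0.0399
grasp_force: 0.0
1027 ((468.1011047363281, -406.4272766113281), (9.671581268310547, 44.178062438964844), 86.89508056640625) 0.19041750667493668
[ 0.46974477 -0.4071405   0.2900208 ] [ 0.4681011  -0.40642728  0.177     ] tool delta [  1.6   0.4 113. ]
```

```bash
python3 -m handwheel '[40,1.5,0,40,0,0,0,40,0,0,40,0,0,0,40,0,0,25,0,0,0,40,0,0,8,0,0,0,40,0,0,0,0,0,0]'
python3 -m handwheel '[3,0,0,0,0,0,0,3,0,0,0,0,0,0,3,0,0,0,0,0,0,3,0,0,0,0,0,0]' 25
python3 -m handwheel '[3,0,0,-15,0,0,0,3,0,0,-15,0,0,0,3,0,0,-15,0,0,0,3,0,0,-12,0,0,0,3,0,0,0,0,0,0]'
```

```text
time_s: 11.7
position: [0.4682, -0.4068, 0.177]
tcp_rot: [-0.001, 0.024, 1.0, 0.001]
contact_force: [0.5, -0.1, 0.4]
gripper_width: 0.0402
grasp_force: 0.0
time_s: 12.1
position: [0.4688, -0.4087, 0.1787]
tcp_rot: [0.001, 0.025, 1.0, -0.0]
contact_force: [2.2, 11.5, 7.6]
gripper_width: 0.0115
grasp_force: 6.2
time_s: 12.6
position: [0.4684, -0.4078, 0.2361]
tcp_rot: [0.0, 0.025, 1.0, 0.0]
contact_force: [-0.5, 4.4, 0.8]
gripper_width: 0.0101
grasp_force: 25.0
```

```bash
python3 -m handwheel '[3,0,0,-2,0,0,0,3,0,0,0,0,0,0,3,0,0,0,0,0,0]'
python3 -m handwheel '[40,0,0,0,0,0,0,40,0,0,0,0,0,0,40,0,0,-45,0,0,0,40,0,0,-45,0,0,0,40,0,0,0,0,0,0]'
python3 - <<'E'
from h import *
f,P=cloud('wrist');s=manip.state();I=f['image'].astype(int)
m=(I.max(2)<105)&(P[...,2]>.155)&(P[...,2]<.27)&(np.hypot(P[...,0]-.4685,P[...,1]+.4065)<.035)
p=P[m];print(len(p),np.percentile(p[:,2],[5,50,95,99]),s['position'])
E
```

```text
time_s: 12.9
position: [0.4684, -0.4078, 0.2366]
tcp_rot: [-0.0, 0.025, 1.0, 0.001]
contact_force: [1.3, 5.4, 2.4]
gripper_width: 0.0096
grasp_force: 25.0
time_s: 13.4
position: [0.4708, -0.412, 0.3339]
tcp_rot: [0.004, 0.025, 1.0, -0.005]
contact_force: [0.2, -0.4, 0.2]
gripper_width: 0.0394
grasp_force: 0.0
1099 [0.23333005 0.24557424 0.24687531 0.24723703] [ 0.46987591 -0.41093984  0.3306805 ]
```

```bash
python3 -m handwheel '[40,0,45,0,0,0,0,40,0,45,0,0,0,0,40,0,45,0,0,0,0,40,0,45,0,0,0,0,40,0,30,0,0,0,0]'
python3 -m handwheel '[40,0,0,0,0,0,0,40,0,0,0,0,0,0]'
python3 - <<'E'
from h import *
f,P=cloud('wrist');s=manip.state();I=f['image'].astype(int)
m=(I.max(2)<105)&(P[...,2]>.125)&(P[...,2]<.15)&(np.hypot(P[...,0]-.48,P[...,1]+.196)<.042)
p=P[m];r=cv2.minAreaRect((p[:,:2]*1000).astype(np.float32));print(len(p),r,p[:,2].max())
T=np.array([.480,-.1965,.132]);print(s['position'],"tool delta",(q2m(s['tcp_rot']).T@(T-s['position'])*1000).round(1))
E
```

```text
time_s: 13.95
position: [0.478, -0.1962, 0.3254]
tcp_rot: [-0.001, 0.025, 1.0, 0.0]
contact_force: [0.4, 0.4, -0.0]
gripper_width: 0.0397
grasp_force: 0.0
time_s: 14.15
position: [0.4787, -0.1987, 0.3259]
tcp_rot: [-0.001, 0.024, 1.0, -0.0]
contact_force: [0.0, 0.5, -0.8]
gripper_width: 0.0398
grasp_force: 0.0
1191 ((480.08148193359375, -196.12033081054688), (15.259419441223145, 81.97998809814453), 88.80500793457031) 0.1417772942667496
[ 0.47880627 -0.1994429   0.3260017 ] tool delta [ -1.2   3.1 194. ]
```

```bash
python3 -m handwheel '[40,-1.2,3,45,0,0,0,40,0,0,45,0,0,0,40,0,0,45,0,0,0,40,0,0,35,0,0,0,40,0,0,24,0,0,0]'
python3 -m handwheel '[40,0,0,0,0,0,0,5,0,0,0,0,0,0,5,0,0,0,0,0,0,5,0,0,0,0,0,0,5,0,0,0,0,0,0]' 20
python3 -m handwheel '[5,0,-3.9,-20.9,0,0,0,5,0,-5.7,-20.4,0,0,0,5,0,-7.4,-19.9,0,0,0,5,0,-9.1,-19.2,0,0,0,5,0,-10.8,-18.3,0,0,0]'
python3 -m handwheel '[5,0,-12.4,-17.3,0,0,0,5,0,-6.8,-8.2,0,0,0,5,0,-7,-7.9,0,0,0,5,0,-7.5,-7.6,0,0,0,5,0,-7.6,-7.3,0,0,0]'
python3 -m handwheel '[5,0,-8,-6.8,0,0,0,5,0,-8.4,-6.6,0,0,0,5,0,-8.6,-6.2,0,0,0,5,0,-8.9,-5.9,0,0,0,5,0,0,0,0,0,0]'
python3 -m handwheel '[5,0,-9.1,-5.4,0,0,0,5,0,-9.4,-5,0,0,0,5,0,-9.6,-4.6,0,0,0,5,0,-9.4,-4.2,0,0,0,5,0,0,0,0,0,0]'
python3 - <<'E'
from h import *
a,_=cloud('side');b,_=cloud('wrist')
o=np.zeros((480,800,3),np.uint8);o[:,:400]=cv2.resize(a['image'][190:430,160:360],None,fx=2,fy=2);o[:,400:]=b['image'][:,:400]
save({'image':o},'t1.png')
E
```

```text
time_s: 14.7
position: [0.4788, -0.1968, 0.1296]
tcp_rot: [-0.002, 0.026, 1.0, 0.001]
contact_force: [0.5, -0.1, -0.1]
gripper_width: 0.0406
grasp_force: 0.0
time_s: 15.2
position: [0.4812, -0.1971, 0.1341]
tcp_rot: [0.001, 0.025, 1.0, -0.001]
contact_force: [0.8, -0.5, 2.4]
gripper_width: 0.0134
grasp_force: 20.0
time_s: 15.7
position: [0.479, -0.2325, 0.2329]
tcp_rot: [0.001, 0.025, 1.0, 0.0]
contact_force: [3.2, -0.1, -3.4]
gripper_width: 0.0133
grasp_force: 20.0
time_s: 16.2
position: [0.477, -0.271, 0.2812]
tcp_rot: [0.001, 0.025, 1.0, 0.003]
contact_force: [1.5, 10.9, 8.4]
gripper_width: 0.0134
grasp_force: 20.0
time_s: 16.7
position: [0.475, -0.3066, 0.308]
tcp_rot: [0.001, 0.025, 1.0, 0.001]
contact_force: [-1.4, 8.6, 12.0]
gripper_width: 0.013
grasp_force: 20.0
time_s: 17.2
position: [0.4729, -0.3455, 0.3271]
tcp_rot: [0.001, 0.025, 1.0, -0.001]
contact_force: [-2.1, 5.1, 9.5]
gripper_width: 0.0135
grasp_force: 20.0
```

View pics/t1.png

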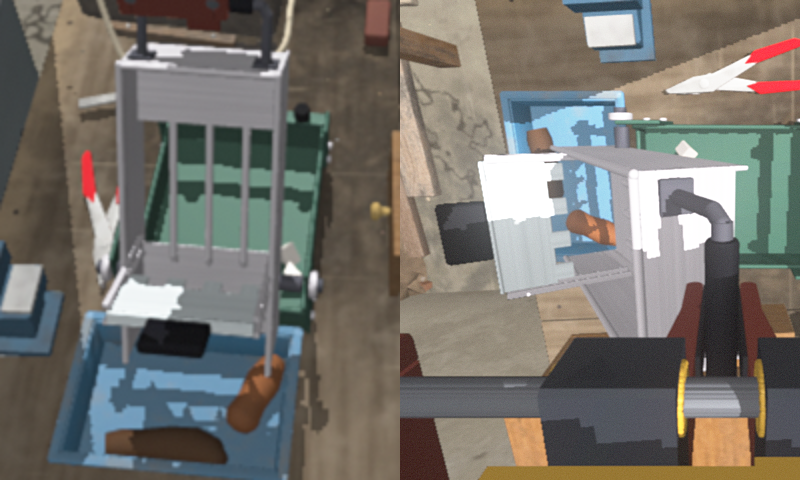

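Both hilts are in the tray: dark at (165,445), red at (255,390) by the right wall. I'll lower the basket gently.

```bash
python3 -m handwheel '[5,0,9.4,4.2,0,0,0,5,0,9.6,4.6,0,0,0,5,0,9.4,5,0,0,0,5,0,9.1,5.4,0,0,0,5,0,8.9,5.9,0,0,0]'
python3 -m handwheel '[5,0,8.6,6.2,0,0,0,5,0,8.4,6.6,0,0,0,5,0,8,6.8,0,0,0,5,0,15.1,14.9,0,0,0,5,0,13.8,16.1,0,0,0]'
python3 -m handwheel '[5,0,12.4,17.3,0,0,0,5,0,10.8,18.3,0,0,0,5,0,9.1,19.2,0,0,0,5,0,7.4,19.9,0,0,0,5,0,5.7,20.4,0,0,0]'
python3 -m handwheel '[5,0,3.9,12,0,0,0,5,0,0,8.9,0,0,0,5,0,0,1,0,0,0,5,0,0,0,0,0,0,5,0,0,0,0,0,0]'
python3 -m handwheel '[40,0,0,0,0,0,0,40,0,0,0,0,0,0,40,0,0,0,0,0,0,40,0,0,-30,0,0,0,40,0,0,-45,0,0,0]'
python3 -m handwheel '[40,0,0,-45,0,0,0,40,0,0,-45,0,0,0,40,0,0,-45,0,0,0,40,0,0,-45,0,0,0,40,0,0,0,0,0,0]'
python3 - <<'E'
from h import *
a,P=cloud('side');b,Q=cloud('wrist')
o=np.zeros((480,800,3),np.uint8);o[:,:400]=cv2.resize(a['image'][190:430,160:360],None,fx=2,fy=2);o[:,400:]=b['image'][:,:400]
save({'image':o},'t2.png')
for n,f,p in(('side',a,P),('wrist',b,Q)):
    hsv=cv2.cvtColor(f['image'],cv2.COLOR_RGB2HSV)
    t=(hsv[...,0]>95)&(hsv[...,0]<115)&(hsv[...,1]>80)&(abs(p[...,2]-.04)<.006)&(p[...,1]<-.43)&(p[...,0]>.34)&(p[...,0]<.57)
    print(n,'tray',cv2.minAreaRect((p[t][:,:2]*1000).astype(np.float32)))
    I=f['image'].astype(int)
    m=(I.max(2)<105)&(abs(p[...,2]-.137)<.012)&(np.hypot(p[...,0]-.48,p[...,1]+.196)<.042)
    print(m.sum(),np.median(p[m],0) if m.any() else 0)
    g=(I.min(2)>150)&(np.hypot(p[...,0]-.645,p[...,1]+.205)<.04)&(p[...,2]>.02);print('glue',g.sum(),np.median(p[g],0),p[g][:,2].max())
E
```

```text
time_s: 17.8
position: [0.4755, -0.298, 0.2997]
tcp_rot: [0.001, 0.025, 1.0, -0.0]
contact_force: [0.9, 3.4, 4.6]
gripper_width: 0.0135
grasp_force: 20.0
time_s: 18.3
position: [0.4783, -0.2452, 0.2478]
tcp_rot: [0.001, 0.025, 1.0, -0.001]
contact_force: [4.3, -1.2, -1.9]
gripper_width: 0.0139
grasp_force: 20.0
time_s: 18.8
position: [0.4806, -0.2001, 0.1522]
tcp_rot: [0.0, 0.025, 1.0, -0.001]
contact_force: [3.1, -2.9, -3.0]
gripper_width: 0.0135
grasp_force: 20.0
time_s: 19.3
position: [0.4813, -0.1971, 0.1317]
tcp_rot: [0.001, 0.025, 1.0, -0.001]
contact_force: [3.3, -3.6, 0.8]
gripper_width: 0.0133
grasp_force: 20.0
time_s: 19.8
position: [0.4776, -0.1944, 0.2048]
tcp_rot: [-0.004, 0.025, 1.0, 0.002]
contact_force: [0.8, 0.2, -0.4]
gripper_width: 0.0402
grasp_force: 0.0
time_s: 20.3
position: [0.4824, -0.197, 0.393]
tcp_rot: [0.005, 0.025, 1.0, -0.003]
contact_force: [-0.4, -0.2, -0.0]
gripper_width: 0.04
grasp_force: 0.0
side tray ((447.9494323730469, -511.0829162597656), (130.55357360839844, 187.39903259277344), 87.4072265625)
286 [ 0.48087445 -0.20082984  0.1391414 ]
glue 128 [ 0.6479432  -0.21803934  0.06564726] 0.07723509350070767
wrist tray ((443.8346252441406, -509.5870361328125), (130.1749267578125, 181.61497497558594), 86.87750244140625)
883 [ 0.47792137 -0.19596517  0.13837446]
glue 634 [ 0.64225582 -0.20312526  0.05970189] 0.0832313628886367
```

View pics/t2.png

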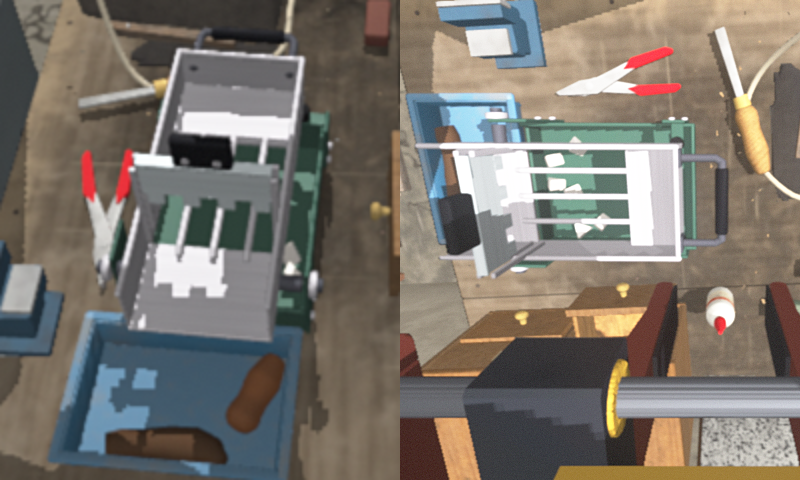

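The final view shows both hilts lying in the tray, which hasn't moved. The basket is empty and level, the gate is up, the six chips are in the pan (about 545–600, 145–235), the glue is upright at (720,310) and the gripper is clear.

```bash
python3 -c "
from bench import manip
print(manip.job_done())"
```

```text
the job is handed in; nothing more can be done
None
```

I've handed the job in: all six chips are in the pan, both hilts are in the blue tray with no chip in it, the tray is still at the lip, the empty basket is level on its rests with the gate up, and the glue bottle is upright.

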